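# Close the glue press on a glued-up stack with its folding crank handle

### The job

The glued-up stack under the platen of the bench press has to be put under pressure. The press's crank handle is folded away across the handwheel: swing it upright, push it fully home in its socket so that it is latched, and only then crank the wheel clockwise (seen from above) until the platen bears firmly on the stack and the crank has become about twice as stiff as when running free, without forcing it further. Leave the handle latched and upright, let go, and do not disturb the waiting stack or the things lying round the press.

Things in the scene. Friction and masses are not known exactly. Their poses are not given: they have to be found in the camera images.
- press: Fixed bench glue press: bed plate 200 x 450 x 14 mm (top at z = 24 mm), two 22 mm columns 192 mm apart, crosshead (top at z = 158 mm), platen and handwheel on a vertical screw. Origin: on the screw axis at the underside of the bed, z = 10 mm (it stands on 10 mm feet); z up, y along the bed (the in-feed table with the waiting stack lies to its -y), x across it, through both columns.
- wheel (a joint): Turn of the handwheel (dark iron, 242 mm outside, rim 168 to 186 mm above the bench, three spokes) about the vertical screw axis, rad, 0 at the start, positive = clockwise from above = platen down, 30 mm a turn; it stays where it is left. At the handle (92 mm from the axis) it takes about 4 N running free, plus 0.5 N for each 10 N of pressure. The folded handle locks it to about 0.15 rad.
- wheel_center (a point): On the wheel's axis at the height of the rim's top (186 mm above the bench). Hub 50 mm wide, top at 184 mm. In it the screw's head, 28 mm wide, which does not turn, stands up to 213 mm at the start and sinks with the platen; the nose of the folded handle lies in its slot and so locks the wheel.
- fold (a joint): Swing of the crank handle about its hinge pin, rad: 0 = folded, lying level from the pin inward across the wheel to its middle; pi/2 = upright; stop at 1.75. Stiff enough to stay where it is left near upright (within about 0.6 rad), but lower down it falls back. The pin is level and tangential to the wheel.
- shank (a joint): How far the handle is pushed home along its own length, m: 0 = drawn out, free to swing (at the start); 0.015 = home, latched: its square root (12 mm) is then 13 mm deep in a socket (16 mm) in the wheel's boss. It enters only within about 0.1 rad of upright, does not drop in by itself (3 N of friction, 2 N of weight), and stays in when let go.
- handle_hinge (a point): Middle of the hinge pin, 92 mm from the wheel's axis, 206 mm above the bench, between two cheeks (30 mm over both, pin heads to 36 mm, tops at 215 mm); the boss under them has its top at 188 mm. Its x axis points along the handle (inward when folded, up when upright), its y axis along the pin.
- handle_tip (a point): End of the handle's steel nose (10 mm thick), 103 mm from the hinge pin when drawn out, 88 mm when home. From there the handle's axis runs straight to the pin: 26 mm of nose, then the grip.
- grip_mid (a point): Middle of the black revolving grip on the handle's axis: 55 mm long, 26 mm thick, turning freely on the handle; 49 mm from the hinge pin when drawn out, 34 mm when home.
- platen_face (a point): Centre of the platen's underside (140 x 150 x 14 mm, dark iron), 74 mm above the bench at the start. Between screw and platen sits a pack of disc springs, 12 mm of travel, 12 N/mm: 2 to 8 mm squeezed is a firm nip (about 50 to 120 N); past its end the pressure rises hard and the boards would be crushed.
- platen: The platen with its spring pack; its axes are the press's, its origin lies on the screw axis, 64 mm below the underside at the start.
- stack_thick: Stack of glued boards between two plywood boards, 120 x 140 x 40 mm, about 0.7 kg, loose on the bed; origin: centre of its underside. Either this or the thin one is under the platen, the other waits on the in-feed table; which is which varies.
- stack_thin: The same but 32 mm high. Origin: centre of its underside.
- press_block: Bystander: plain beech pressing block lying on its side, 50 x 120 x 35 mm, left behind the press. Origin: centre of its underside.
- press_roller: Bystander: rubber roller with a wooden handle, 104 x 161 x 32 mm, lying behind the press. Origin: centre of its underside.

How it is judged:
By the outcome, as a careful person would: the job done as asked, in the order asked, and still so for the second after the job is handed in, with the robot touching nothing.
It also fails if it takes over 72 s, if anything falls off the work surface, if the arm or the gripper's body presses on something with over 40 N, if the wrist force passes 120 N, or if a joint passes its speed limit or range.

### The arm

A 6-joint arm with a two-finger parallel gripper is mounted at the origin on the work surface; the furniture and walls round the work are solid. World frame = base frame: x ahead of the robot, y to its left, z up, the work surface at z = 0. Lengths are in m, angles in rad, forces in N, time in s.
With the tool pointing down it reaches from about 0.325 to 0.875 m from the base axis. Payload 4.4 kg.
Tool frame: the origin (TCP) lies between the finger pads; the fingertips stand 19 mm ahead of it and the grasp point (between the pads) is the TCP; z points along the fingers, y is the line along which they close (so a half turn about z gives the same grasp; the last joint's range is limited). The gripper opens to 85 mm and grips with 20 to 120 N. Pads are 22 mm wide; open, the fingers measure 114 mm over their backs; the gripper's body (76 mm by 85 mm) begins 54 mm behind the grasp point. The pads swing forward as they close: fully open they stand 13 mm farther back than shut.
Start: joints at [1.133, 0.207, 1.542, -0, 1.393, -0.15], TCP at [0.163, 0.551, 0.25] pointing down, gripper open.
Joint ranges: [-2.73, 2.73], [-0.86, 2.22], [0.23, 2.46], [-1.11, 4.25], [0.08, 2.63], [-2.82, 2.82]. Speed limits (rad/s): [2.79, 2.79, 3.14, 3.14, 3.14, 3.14].

### API

Orientations are given as a unit quaternion [w, x, y, z].
In Python, from bench import state, capture, calibration, hand_in gives the robot as it stands.
- The arm moves only by the tool servo_tool, never from a script. Its argument "commands" is a list of rows, each an object with "jaw": the finger opening in cm, from 0 to 8.54; "dp": the shift along the world's x, y, z in cm, a list of three; "delta_rot": the turn, a rotation vector about the world's x, y, z in rad, a list of three. A call has 1 to 10 rows; each row shifts and turns the commanded pose from where the row before left it; what a row does not reach is not made up. A row lasts 1/8 s, in which the tool goes at most 62.5 mm and 10.7 degrees, less where a joint would pass 70% of its speed; a pose out of reach is approached as far as the arm can. A call is refused whole if a number of a shift passes 6.25 or a number of a turn 0.188, either way. A call with a gripper value outside its range is refused whole. The fingers move at their own pace and stop on an object; "grip_force" is the grip in N (left out, the last holds). Time passes only in rows, so rows that do not move let the fingers close. It gives the time, the measured TCP pose, the force, the opening and the grip force at its end, in the units of the state.
- state(): the state, without advancing time (a new reading comes with each control period).
- capture(name): name is "scene" or "side" or "wrist"; returns the picture (480x640x3 uint8, red, green, blue); there is no depth.
- calibration(name): a dict with "vfov" (degrees; the focal length in pixels is half the picture's height over the tangent of half this angle, whatever the lens; pixels are square), "cx", "cy" (the principal point, pixels), "D" ([k1, k2, p1, p2, k3] as OpenCV has them; the pictures are not rectified), "rvec" (rotation vector, rad) and "tvec" (3), from world to camera coordinates, as OpenCV has them; the wrist camera has in their place "tool_from_camera" (4x4, takes a point from camera to tool coordinates, whose origin is the TCP and whose axes are the flange's). Camera axes: x right, y down, z forward; pixel columns grow to the right and rows downward; lengths in m; the calibration is good to about 2 mm. A picture is of the moment at which its call begins: read the wrist's pose just before it. calibration takes no time and is no camera call.
- hand_in(): hands the job in; it is judged then, once.
The state is a dict: "clock": time; "joints": joint angles; "joint_vel": joint speeds; "joint_torque": joint torques, N m; "ee_pos": TCP position; "tool_rot": TCP orientation; "force": force on the tool from outside, world axes, zero at the start; "moment": the same for the moment, N m; "width": opening from 0.0 (shut) to 1.0 (fully open); "grasp_force": force on a finger pad.
Only numpy, scipy, OpenCV 4.12 (cv2) and the standard library are available. Lean on these libraries where they do the work, as an engineer would, in place of code of your own. Each camera call takes 0.05 s, during which the arm holds its last target. There are 200 camera calls.

## Working session

There is one attempt and no reset: what is moved stays moved. The work goes in short steps, Python scripts to look and compute and a tool call to move; the robot and the scene stay as the last step left them, time stands still between calls to the robot, and variables do not carry over. Pictures are saved under pics/ and viewed, at most 10 in all, crops included, and the job is handed in when it is done.

Besides the shell and the picture viewer there is one more tool, called after "Call:" in YAML: its name, and indented under it one key for each argument. servo_tool: Moves the arm, as the interface text tells. Its arguments: {"type":"object","properties":{"commands":{"type":"array","items":{"type":"object","properties":{"jaw":{"type":"number"},"dp":{"type":"array","items":{"type":"number"}},"delta_rot":{"type":"array","items":{"type":"number"}}}}},"grip_force":{"type":"number"}},"required":["commands"]}

```bash
mkdir -p pics; ls
python3 - <<'E'
from bench import *
import cv2,numpy as np
s=state();print({k:np.round(v,3) for k,v in s.items()})
for n in ("scene","side","wrist"):
    cv2.imwrite(f"pics/{n}0.png",capture(n)[:,:,::-1]);print(n,calibration(n))
a=cv2.imread("pics/scene0.png");b=cv2.imread("pics/side0.png")
E
```

```text
pics
{'clock': np.float64(0.0), 'joints': array([ 1.132,  0.207,  1.543, -0.   ,  1.393, -0.151]), 'joint_vel': array([ 0.   ,  0.001, -0.   , -0.   , -0.001,  0.001]), 'joint_torque': array([ 0.0000e+00, -3.8304e+01, -2.9160e+01, -0.0000e+00,  1.0000e-02,
       -0.0000e+00]), 'ee_pos': array([0.163, 0.551, 0.249]), 'tool_rot': array([-0.   ,  0.143,  0.99 , -0.001]), 'force': array([ 0.078, -0.423,  0.051]), 'moment': array([-0.068,  0.043, -0.01 ]), 'grasp_force': np.float64(0.0), 'width': np.float64(1.001)}
scene {'vfov': 51.89297236124454, 'cx': 317.8065772734652, 'cy': 234.9134210741584, 'D': array([-0.05778019,  0.        ,  0.        ,  0.        ,  0.        ]), 'rvec': array([ 2.11799934, -1.5165785 ,  0.45413576]), 'tvec': array([-0.13544707,  0.59099361,  0.66011218])}
side {'vfov': 46.36892654240305, 'cx': 316.5524665880807, 'cy': 235.98998803803363, 'D': array([-0.0420419,  0.       ,  0.       ,  0.       ,  0.       ]), 'rvec': array([ 2.08847992, -0.19891772,  0.08445315]), 'tvec': array([-0.59342892,  0.21457597,  1.13840301])}
wrist {'vfov': 59.53578308057503, 'cx': 318.7507600079952, 'cy': 246.37912105218925, 'D': array([-0.05830764,  0.        ,  0.        ,  0.        ,  0.        ]), 'tool_from_camera': array([[-2.59368405e-04, -9.53545519e-01, -3.01248861e-01,
         7.80194275e-02],
       [ 9.99999459e-01, -5.50689024e-04,  8.82123788e-04,
         3.18857402e-04],
       [-1.00703963e-03, -3.01248469e-01,  9.53545146e-01,
        -1.24300607e-01],
       [ 0.00000000e+00,  0.00000000e+00,  0.00000000e+00,
         1.00000000e+00]])}
```

View pics/scene0.png

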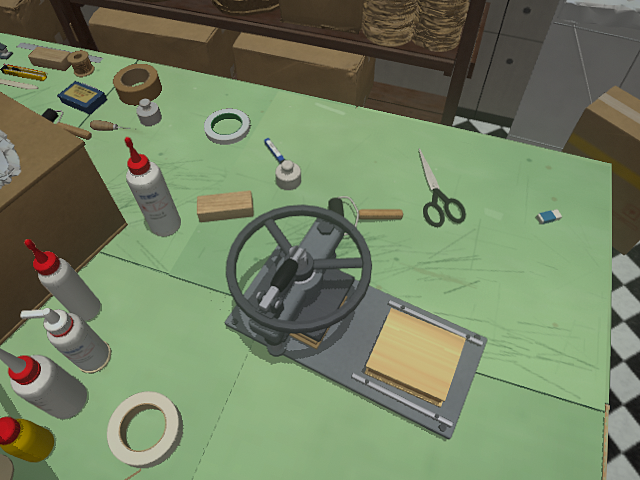

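View pics/side0.png

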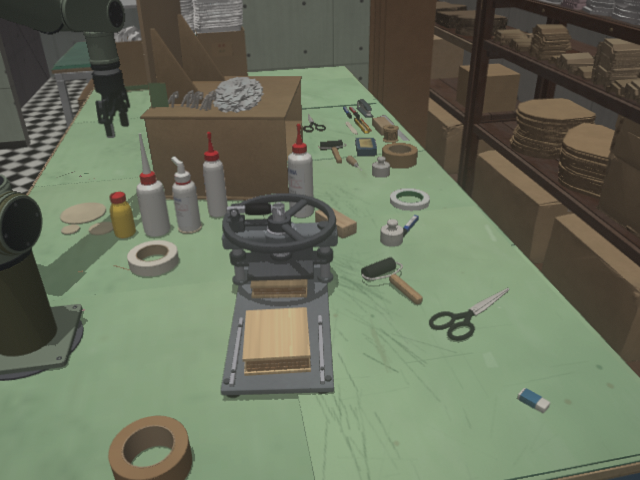

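The scene picture shows the wheel with its centre near (298,268), and the handle folded from a hinge at about (268,298) inward. In the side picture the wheel is near (280,222), with the grip at (258,209). I'll enlarge both.

Run:
```python
import cv2,numpy as np
a=cv2.imread("pics/scene0.png")[195:355,215:385];b=cv2.imread("pics/side0.png")[185:285,210:350]
a=cv2.resize(a,None,fx=4.5,fy=4.5,interpolation=cv2.INTER_CUBIC)[:600]
b=cv2.resize(b,None,fx=5.7,fy=5.7,interpolation=cv2.INTER_CUBIC)
cv2.imwrite("pics/a1.png",a[:600]);cv2.imwrite("pics/b1.png",b);print(a.shape,b.shape)
```

```text
(600, 765, 3) (570, 798, 3)
```

View pics/a1.png

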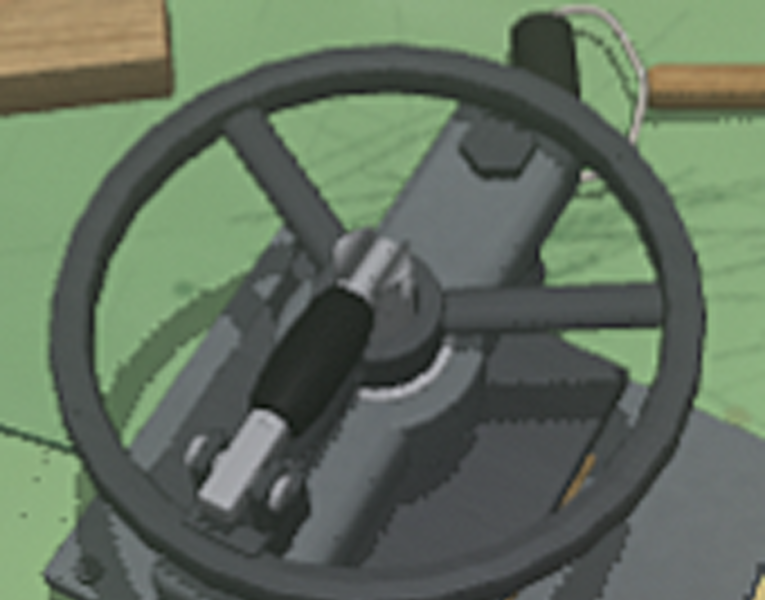

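View pics/b1.png

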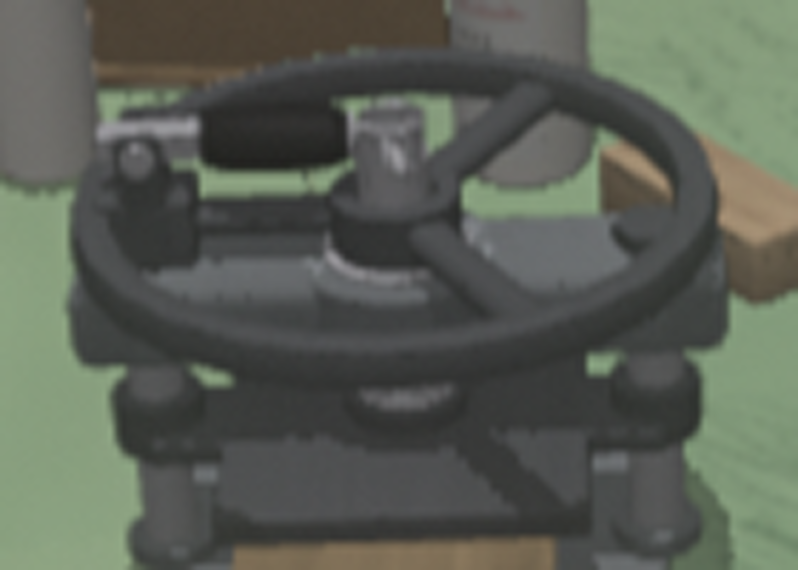

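Enlarged, the scene crop shows the pin heads at (200,448) and (283,490), the grip middle at (313,355), and the rim's extremes at x=50, x=705 and y=45. The side crop shows the near pin head at (139,160), the grip middle at (273,134), and the rim from x=72 to 717 and y=48 to 382.

```bash
cat > h.py <<'E'
import numpy as np,cv2
from bench import *
from scipy.optimize import least_squares
from scipy.spatial.transform import Rotation as Rn
def K(c):
    f=240/np.tan(np.radians(c['vfov'])/2);return np.array([[f,0,c['cx']],[0,f,c['cy']],[0,0,1.]])
C={n:calibration(n) for n in("scene","side","wrist")}
def proj(n,P,st=None):
    c=C[n];P=np.atleast_2d(P).astype(float)
    if n=="wrist":
        T=np.eye(4);q=st['tool_rot'];T[:3,:3]=Rn.from_quat([q[1],q[2],q[3],q[0]]).as_matrix();T[:3,3]=st['ee_pos']
        M=np.linalg.inv(T@c['tool_from_camera']);rv,tv=cv2.Rodrigues(M[:3,:3])[0],M[:3,3]
    else: rv,tv=c['rvec'],c['tvec']
    return cv2.projectPoints(P,rv,tv,K(c),c['D'])[0][:,0]
def tri(obs,x0=(.5,0,.2)):  # obs: list of (cam,px,state)
    r=least_squares(lambda X:np.concatenate([proj(n,X,s)[0]-p for n,p,s in obs]),x0)
    return r.x,r.fun
E
python3 - <<'E'
from h import *
sc=lambda u,v:np.array([215+(u+.5)/4.5-.5,195+(v+.5)/4.5-.5])
sd=lambda u,v:np.array([210+(u+.5)/5.7-.5,185+(v+.5)/5.7-.5])
print("pin -y",tri([("scene",sc(283,490),0),("side",sd(139,160),0)]))
print("grip",tri([("scene",sc(313,355),0),("side",sd(273,134),0)]))
a,b=np.meshgrid(np.linspace(0,2*np.pi,180),np.linspace(0,2*np.pi,24))
T=np.c_[((.112+.009*np.cos(b))*np.cos(a)).ravel(),((.112+.009*np.cos(b))*np.sin(a)).ravel(),(.009*np.sin(b)).ravel()]
def f(X):
    p=proj("scene",T+X);q=proj("side",T+X)
    return np.r_[p[:,0].min()-sc(50,0)[0],p[:,0].max()-sc(705,0)[0],p[:,1].min()-sc(0,45)[1],
     q[:,0].min()-sd(72,0)[0],q[:,0].max()-sd(717,0)[0],q[:,1].min()-sd(0,48)[1],q[:,1].max()-sd(0,382)[1]]
g=tri([("scene",sc(313,355),0),("side",sd(273,134),0)])[0]
r=least_squares(f,g,diff_step=1e-4);print("wheel",r.x,r.fun)
d=g[:2]-r.x[:2];print("hinge dir",np.degrees(np.arctan2(d[1],d[0])),np.hypot(*d))
# far pin head on scene with plane z
zz=lambda u,v,z:least_squares(lambda X:proj("scene",[X[0],X[1],z])[0]-sc(u,v),r.x[:2]).x
p1,p2=zz(283,490,.206),zz(200,448,.206);print(p1,p2,(p1+p2)/2)
m=(p1+p2)/2-r.x[:2];print(np.degrees(np.arctan2(m[1],m[0])),np.hypot(*m))
# press axis: slot/rails scene corners
E
```

```text
pin -y (array([0.44798803, 0.07236047, 0.20843525]), array([-0.03237527,  0.48049335,  0.53931675, -0.38989608]))
grip (array([0.49841885, 0.08114115, 0.20972327]), array([-0.06307574,  0.86492918,  0.91628739, -0.72261813]))
wheel [0.54011702 0.07455296 0.17876685] [-0.72341759  0.42914098  0.56597317 -0.27327352  1.03215874 -0.46203559
  0.21291073]
hinge dir 171.02165618138602 0.04221541900844426
[0.4498226  0.07325426] [0.45549811 0.10591683] [0.45266036 0.08958555]
170.24695825507973 0.08873920242766564
```

Run:
```python
from h import *
def pl(n,p,z): return least_squares(lambda X:proj(n,[X[0],X[1],z])[0]-np.array(p),[.5,.3]).x
for nm,p in dict(boxL=(152,188),boxR=(280,200),bottle=(300,215),bott2=(155,232),bott3=(215,215),roller=(380,285)).items(): print(nm,pl("side",p,0))
# flap top height above box left-front corner & bottle tops
def ht(p0,p1):
    b=pl("side",p0,0); return least_squares(lambda z:proj("side",[*b,z[0]])[0][1:]-p1,[.2]).x
print("box top",ht((152,188),95),"flap if there",ht((152,188),15),"b",ht((300,215),125),ht((155,232),135))
```

```text
boxL [0.19993778 0.70267684]
boxR [0.58684804 0.52782235]
bottle [0.63083527 0.42051294]
bott2 [0.22955276 0.40906878]
bott3 [0.3932304  0.47334455]
roller [0.75846195 0.04296445]
box top [0.29817882] flap if there [0.51935876] b [0.26485812] [0.27695934]
```

Call:
servo_tool:
  commands:
    - {"dp": [0, 0, 5.5], "jaw": 8.5}
    - {"dp": [0, 0, 6]}
    - {"dp": [0, 0, 5.5]}
    - {"dp": [2, -3.2, 0], "delta_rot": [0, 0, 0.04]}
    - {"dp": [2, -3.2, 0], "delta_rot": [0, 0, 0.04]}
    - {"dp": [2, -3.2, 0], "delta_rot": [0, 0, 0.04]}
    - {"dp": [2.2, -3.2, 0]}
    - {"dp": [2.2, -3.2, 0]}
    - {"dp": [2.2, -3.2, 0]}
    - {"dp": [2.2, -3.2, 0]}

```text
invalid input
```

Call:
servo_tool:
  commands:
    - {"dp": [2.2, -3.2, 0]}
    - {"dp": [2.2, -3.2, 0]}
    - {"dp": [2.2, -3.2, 0]}
    - {"dp": [2.2, -3.2, 0]}
    - {"dp": [2.2, -3.2, 0]}
    - {"dp": [2.2, -3.2, -1]}
    - {"dp": [2.2, -3.2, -2]}
    - {"dp": [0.5, -1.2, -3]}
    - {"dp": [0, 0, 0]}
    - {"dp": [0, 0, 0]}

```text
invalid input
```

Run:
```python
from h import *
import json
s=state();a=capture("wrist")
json.dump({k:np.array(v).tolist() for k,v in s.items()},open("s1.json","w"))
print(s['ee_pos'],s['tool_rot'],s['joints'],s['clock'])
cv2.imwrite("pics/w1.png",a[:,:,::-1])
```

```text
[0.16300448 0.55084756 0.24937078] [-2.56286833e-04  1.43423061e-01  9.89661066e-01 -8.57123611e-04] [ 1.13247130e+00  2.07282126e-01  1.54260226e+00 -7.01482883e-06
  1.39349750e+00 -1.50484912e-01] 0.15
```

View pics/w1.png

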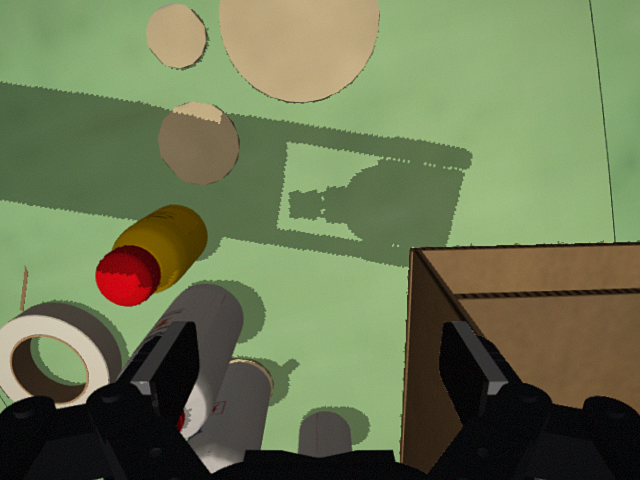

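The moves were refused, and this picture shows only the start area (bottles and box). Every row probably needs all three fields.

Call:
servo_tool:
  commands:
    - {"jaw": 8.5, "dp": [0, 0, 5.5], "delta_rot": [0, 0, 0]}
    - {"jaw": 8.5, "dp": [0, 0, 6], "delta_rot": [0, 0, 0]}
    - {"jaw": 8.5, "dp": [0, 0, 5.5], "delta_rot": [0, 0, 0]}
    - {"jaw": 8.5, "dp": [2, -3.2, 0], "delta_rot": [0, 0, 0.04]}
    - {"jaw": 8.5, "dp": [2, -3.2, 0], "delta_rot": [0, 0, 0.04]}
    - {"jaw": 8.5, "dp": [2, -3.2, 0], "delta_rot": [0, 0, 0.04]}
    - {"jaw": 8.5, "dp": [2.2, -3.2, 0], "delta_rot": [0, 0, 0]}
    - {"jaw": 8.5, "dp": [2.2, -3.2, 0], "delta_rot": [0, 0, 0]}
    - {"jaw": 8.5, "dp": [2.2, -3.2, 0], "delta_rot": [0, 0, 0]}
    - {"jaw": 8.5, "dp": [2.2, -3.2, 0], "delta_rot": [0, 0, 0]}
  grip_force: 30

```text
clock: 1.45
ee_pos: [0.3116, 0.3262, 0.4201]
tool_rot: [-0.0, 0.084, 0.996, -0.0]
force: [-0.6, 0.7, -0.1]
width: 0.991
grasp_force: 0.0
```

Call:
servo_tool:
  commands:
    - {"jaw": 8.5, "dp": [2, -3.4, 0], "delta_rot": [0, 0, 0]}
    - {"jaw": 8.5, "dp": [2, -3.4, 0], "delta_rot": [0, 0, 0]}
    - {"jaw": 8.5, "dp": [2, -3.4, 0], "delta_rot": [0, 0, 0]}
    - {"jaw": 8.5, "dp": [2, -3.4, 0], "delta_rot": [0, 0, 0]}
    - {"jaw": 8.5, "dp": [2, -3.4, -1], "delta_rot": [0, 0, 0]}
    - {"jaw": 8.5, "dp": [2, -3.4, -2], "delta_rot": [0, 0, 0]}
    - {"jaw": 8.5, "dp": [2, -3.4, -3], "delta_rot": [0, 0, 0]}
    - {"jaw": 8.5, "dp": [0, 0, 0], "delta_rot": [0, 0, 0]}
    - {"jaw": 8.5, "dp": [0, 0, 0], "delta_rot": [0, 0, 0]}

```text
clock: 2.58
ee_pos: [0.4511, 0.0896, 0.3606]
tool_rot: [-0.0, 0.084, 0.996, 0.0]
force: [0.2, -0.6, -0.2]
width: 0.997
grasp_force: 0.0
```

Run:
```python
from h import *
import json
s=state();a=capture("wrist")
json.dump({k:np.array(v).tolist() for k,v in s.items()},open("s2.json","w"))
print(s['ee_pos'],s['tool_rot'],s['joints'],s['clock'])
for P in [[.450,.0895,.206],[.498,.081,.206],[.54,.0745,.213]]: print(proj("wrist",P,s))
cv2.imwrite("pics/w2.png",a[:,:,::-1])
```

```text
[0.45113575 0.08962707 0.3606141 ] [-3.20480573e-05  8.39185861e-02  9.96472573e-01  2.85001610e-04] [ 7.21388495e-03 -1.11675709e-01  1.64884846e+00  5.73796775e-04
  1.60443180e+00 -1.39552835e+00] 2.575
[[317.1638054  230.79924655]]
[[316.77242083 295.71057642]]
[[317.6762603  352.09420081]]
```

View pics/w2.png

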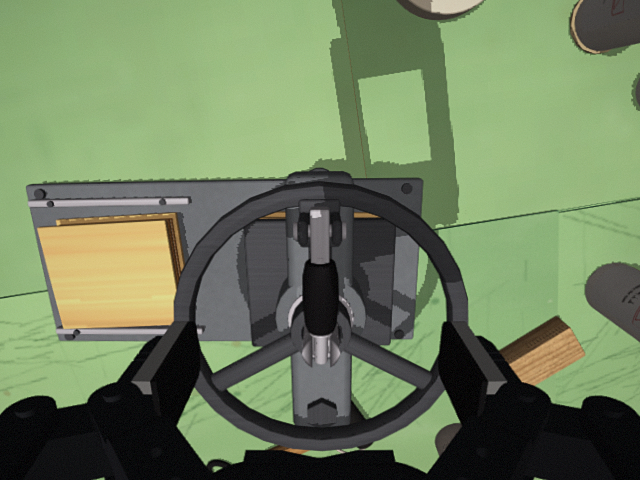

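The picture shows the pin at about (319,229), the grip middle at (320,298), the nose end at (321,355), and the rim mid-column at 321. That is about 3 px (2 mm in +y) off my estimate, so I take the hinge at (0.451, 0.091). The jaws line up with the pin, so I'll go down onto the grip 57 mm from the pin.

Call:
servo_tool:
  commands:
    - {"jaw": 6, "dp": [2, -0.3, -3], "delta_rot": [0, 0, 0]}
    - {"jaw": 6, "dp": [2, -0.3, -3], "delta_rot": [0, 0, 0]}
    - {"jaw": 6, "dp": [1.6, -0.2, -3], "delta_rot": [0, 0, 0]}
    - {"jaw": 6, "dp": [0, 0, -2.5], "delta_rot": [0, 0, 0]}
    - {"jaw": 6, "dp": [0, 0, -2], "delta_rot": [0, 0, 0]}
    - {"jaw": 6, "dp": [0, 0, -1], "delta_rot": [0, 0, 0]}
    - {"jaw": 6, "dp": [0, 0, -0.6], "delta_rot": [0, 0, 0]}
    - {"jaw": 6, "dp": [0, 0, 0], "delta_rot": [0, 0, 0]}

```text
clock: 3.62
ee_pos: [0.5075, 0.0817, 0.2099]
tool_rot: [0.0, 0.084, 0.997, 0.0]
force: [-0.0, 0.0, 0.7]
width: 0.703
grasp_force: 0.0
```

Call:
servo_tool:
  commands:
    - {"jaw": 3.5, "dp": [0, 0, 0], "delta_rot": [0, 0, 0]}
    - {"jaw": 2.0, "dp": [0, 0, 0], "delta_rot": [0, 0, 0]}
    - {"jaw": 2.0, "dp": [0, 0, 0], "delta_rot": [0, 0, 0]}
    - {"jaw": 2.0, "dp": [0, 0, 0], "delta_rot": [0, 0, 0]}
    - {"jaw": 2.0, "dp": [0, 0, 0], "delta_rot": [0, 0, 0]}
  grip_force: 30

```text
clock: 4.25
ee_pos: [0.5077, 0.0811, 0.2099]
tool_rot: [0.001, 0.084, 0.996, -0.0]
force: [0.7, -1.1, 3.3]
width: 0.292
grasp_force: 30.8
```

Call:
servo_tool:
  commands:
    - {"jaw": 2.0, "dp": [-0.02, 0, 0.5], "delta_rot": [0, 0, 0]}
    - {"jaw": 2.0, "dp": [-0.07, 0.01, 0.5], "delta_rot": [0, 0, 0]}
    - {"jaw": 2.0, "dp": [-0.1, 0.02, 0.48], "delta_rot": [0, 0, 0]}
    - {"jaw": 2.0, "dp": [-0.15, 0.02, 0.48], "delta_rot": [0, 0, 0]}
    - {"jaw": 2.0, "dp": [0, 0, 0], "delta_rot": [0, 0, 0]}

```text
clock: 4.88
ee_pos: [0.5025, 0.0819, 0.2286]
tool_rot: [-0.001, 0.084, 0.996, -0.0]
force: [-3.2, -0.2, -4.8]
width: 0.293
grasp_force: 30.3
```

Call:
servo_tool:
  commands:
    - {"jaw": 2.0, "dp": [-0.2, 0.03, 0.45], "delta_rot": [0, 0, 0]}
    - {"jaw": 2.0, "dp": [-0.22, 0.04, 0.45], "delta_rot": [0, 0, 0]}
    - {"jaw": 2.0, "dp": [-0.26, 0.05, 0.42], "delta_rot": [0, 0, 0]}
    - {"jaw": 2.0, "dp": [-0.3, 0.05, 0.39], "delta_rot": [0, 0, 0]}
    - {"jaw": 2.0, "dp": [-0.34, 0.06, 0.37], "delta_rot": [0, 0, 0]}
    - {"jaw": 2.0, "dp": [-0.36, 0.06, 0.34], "delta_rot": [0, 0, 0]}
    - {"jaw": 2.0, "dp": [0, 0, 0], "delta_rot": [0, 0, 0]}

```text
clock: 5.75
ee_pos: [0.4867, 0.0846, 0.2535]
tool_rot: [-0.0, 0.084, 0.996, -0.0]
force: [-2.2, -2.3, -7.0]
width: 0.289
grasp_force: 30.5
```

Call:
servo_tool:
  commands:
    - {"jaw": 2.0, "dp": [-0.39, 0.07, 0.3], "delta_rot": [0, 0, 0]}
    - {"jaw": 2.0, "dp": [-0.41, 0.07, 0.27], "delta_rot": [0, 0, 0]}
    - {"jaw": 2.0, "dp": [-0.44, 0.07, 0.23], "delta_rot": [0, 0, 0]}
    - {"jaw": 2.0, "dp": [-0.45, 0.08, 0.19], "delta_rot": [0, 0, 0]}
    - {"jaw": 2.0, "dp": [-0.47, 0.08, 0.15], "delta_rot": [0, 0, 0]}
    - {"jaw": 2.0, "dp": [-0.48, 0.08, 0.1], "delta_rot": [0, 0, 0]}
    - {"jaw": 2.0, "dp": [-0.49, 0.08, 0.07], "delta_rot": [0, 0, 0]}
    - {"jaw": 2.0, "dp": [-0.49, 0.08, 0.02], "delta_rot": [0, 0, 0]}
    - {"jaw": 2.0, "dp": [0, 0, 0], "delta_rot": [0, 0, 0]}

```text
clock: 6.88
ee_pos: [0.4528, 0.0907, 0.2691]
tool_rot: [0.004, 0.084, 0.996, 0.0]
force: [3.5, -4.9, -2.9]
width: 0.28
grasp_force: 29.6
```

Run:
```python
from h import *
s=state();a=capture("side");w=capture("scene")
print({k:np.round(v,3) for k,v in s.items()})
for n in("side","scene"):print(n,proj(n,[.451,.0912,.206]),proj(n,[.451,.0912,.309]))
a=cv2.resize(a[130:260,190:340,::-1],(480,416),interpolation=cv2.INTER_CUBIC)
w=cv2.resize(w[195:345,220:320,::-1],(277,416),interpolation=cv2.INTER_CUBIC)
cv2.imwrite("pics/c3.png",np.hstack([a,w]))
```

```text
{'clock': np.float64(6.875), 'joints': array([ 0.01 , -0.06 ,  1.787, -0.   ,  1.407, -1.392]), 'joint_vel': array([-0.002,  0.002, -0.004,  0.   ,  0.004, -0.001]), 'joint_torque': array([ 2.2750e+00, -2.7973e+01, -2.9070e+01,  1.3720e+00,  1.1000e+00,
       -1.7000e-02]), 'ee_pos': array([0.453, 0.091, 0.269]), 'tool_rot': array([0.004, 0.084, 0.996, 0.   ]), 'force': array([ 3.549, -4.885, -2.912]), 'moment': array([-0.752, -0.67 , -0.063]), 'grasp_force': np.float64(29.623), 'width': np.float64(0.28)}
side [[235.60139724 209.07263628]] [[230.83467926 163.57798558]]
scene [[266.82209179 299.42640435]] [[259.11296051 264.3361557 ]]
```

View pics/c3.png

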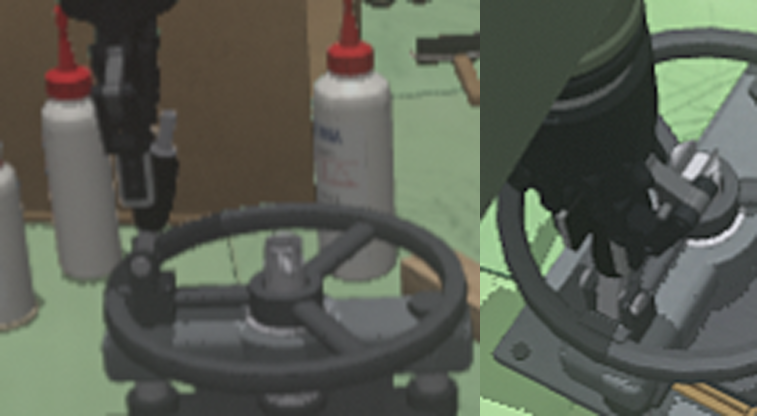

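The handle stands at a fold of about 76°. The nose is at (168,113), the pin at (140,265), and the grip has slid to the inner edge of the pads. It stays put by friction there, so I'll open, recentre about 14 mm inward, regrip harder and swing it the rest of the way.

Call:
servo_tool:
  commands:
    - {"jaw": 4.5, "dp": [0, 0, 0], "delta_rot": [0, 0, 0]}
    - {"jaw": 4.5, "dp": [0, 0, 0], "delta_rot": [0, 0, 0]}
    - {"jaw": 4.5, "dp": [0.7, -0.12, -0.3], "delta_rot": [0, 0, 0]}
    - {"jaw": 4.5, "dp": [0.7, -0.12, -0.3], "delta_rot": [0, 0, 0]}
    - {"jaw": 4.5, "dp": [0, 0, 0], "delta_rot": [0, 0, 0]}
    - {"jaw": 2, "dp": [0, 0, 0], "delta_rot": [0, 0, 0]}
    - {"jaw": 2, "dp": [0, 0, 0], "delta_rot": [0, 0, 0]}
    - {"jaw": 2, "dp": [0, 0, 0], "delta_rot": [0, 0, 0]}
    - {"jaw": 2, "dp": [0, 0, 0], "delta_rot": [0, 0, 0]}
  grip_force: 60

```text
clock: 8.1
ee_pos: [0.4647, 0.0883, 0.2602]
tool_rot: [-0.0, 0.084, 0.996, -0.0]
force: [-1.0, -1.1, -1.3]
width: 0.293
grasp_force: 58.8
```

Call:
servo_tool:
  commands:
    - {"jaw": 2, "dp": [-0.3, 0.05, 0.1], "delta_rot": [0, 0, 0]}
    - {"jaw": 2, "dp": [-0.3, 0.05, 0.05], "delta_rot": [0, 0, 0]}
    - {"jaw": 2, "dp": [-0.3, 0.05, 0], "delta_rot": [0, 0, 0]}
    - {"jaw": 2, "dp": [-0.3, 0.05, 0], "delta_rot": [0, 0, 0]}
    - {"jaw": 2, "dp": [-0.3, 0.05, 0], "delta_rot": [0, 0, 0]}
    - {"jaw": 2, "dp": [0, 0, 0], "delta_rot": [0, 0, 0]}

```text
clock: 8.85
ee_pos: [0.4529, 0.0902, 0.2627]
tool_rot: [0.005, 0.084, 0.996, -0.0]
force: [8.7, -2.4, -6.4]
width: 0.289
grasp_force: 59.6
```

Run:
```python
from h import *
s=state();a=capture("side");w=capture("scene")
print({k:np.round(s[k],3) for k in('ee_pos','force','width','moment','clock')})
a=cv2.resize(a[140:230,200:290,::-1],(540,540),interpolation=cv2.INTER_CUBIC)
cv2.imwrite("pics/c4.png",a)
```

```text
{'ee_pos': array([0.453, 0.09 , 0.263]), 'force': array([ 8.684, -2.377, -6.359]), 'width': np.float64(0.289), 'moment': array([-0.458, -1.689, -0.002]), 'clock': np.float64(8.85)}
```

View pics/c4.png

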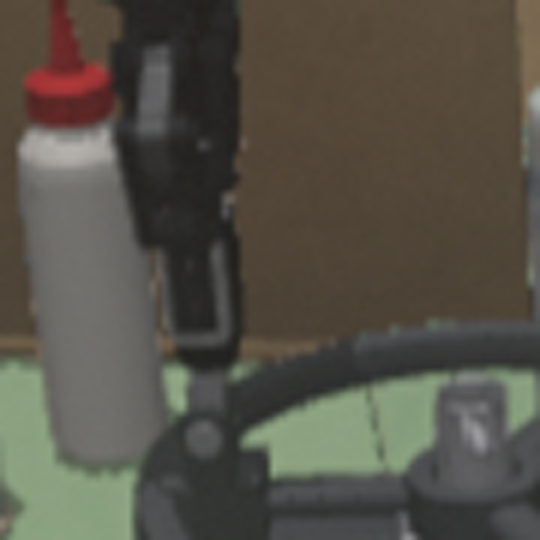

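The handle is now almost upright: shank at (210,385) above the pin head at (204,437), a few degrees inward at most. One more nudge outward, then push down.

Call:
servo_tool:
  commands:
    - {"jaw": 2, "dp": [-0.25, 0.04, 0], "delta_rot": [0, 0, 0]}
    - {"jaw": 2, "dp": [0, 0, 0], "delta_rot": [0, 0, 0]}
    - {"jaw": 2, "dp": [0, 0, -0.3], "delta_rot": [0, 0, 0]}
    - {"jaw": 2, "dp": [0, 0, -0.3], "delta_rot": [0, 0, 0]}
    - {"jaw": 2, "dp": [0, 0, 0], "delta_rot": [0, 0, 0]}

```text
clock: 9.57
ee_pos: [0.4511, 0.0906, 0.2579]
tool_rot: [0.005, 0.084, 0.996, -0.0]
force: [7.6, -2.1, -1.6]
width: 0.289
grasp_force: 59.8
```

Call:
servo_tool:
  commands:
    - {"jaw": 2, "dp": [0, 0, -0.3], "delta_rot": [0, 0, 0]}
    - {"jaw": 2, "dp": [0, 0, -0.3], "delta_rot": [0, 0, 0]}
    - {"jaw": 2, "dp": [0, 0, -0.3], "delta_rot": [0, 0, 0]}
    - {"jaw": 2, "dp": [0, 0, 0], "delta_rot": [0, 0, 0]}

```text
clock: 10.07
ee_pos: [0.4507, 0.0906, 0.2488]
tool_rot: [0.005, 0.084, 0.996, -0.0]
force: [7.4, -2.2, -0.9]
width: 0.292
grasp_force: 59.9
```

Call:
servo_tool:
  commands:
    - {"jaw": 2, "dp": [0, 0, -0.2], "delta_rot": [0, 0, 0]}
    - {"jaw": 2, "dp": [0, 0, -0.2], "delta_rot": [0, 0, 0]}
    - {"jaw": 2, "dp": [0, 0, 0], "delta_rot": [0, 0, 0]}

```text
clock: 10.45
ee_pos: [0.4511, 0.0906, 0.2474]
tool_rot: [0.006, 0.084, 0.996, -0.0]
force: [2.3, -2.9, 10.4]
width: 0.291
grasp_force: 61.3
```

It went 15.3 mm down and then met a solid stop (+10 N), so the shank is home. Next I'll work out the crank increments.

Run:
```python
import numpy as np
f=np.radians(170.4-np.arange(0,305,8.));p=9.2*np.c_[np.cos(f),np.sin(f)]
for a,d in zip(np.degrees(f)[1:],np.round(np.diff(p,axis=0),2)): print(round(a,1),d.tolist(),end=' ; ')
```

```text
162.4 [0.3, 1.25] ; 154.4 [0.47, 1.19] ; 146.4 [0.63, 1.12] ; 138.4 [0.78, 1.02] ; 130.4 [0.92, 0.9] ; 122.4 [1.03, 0.76] ; 114.4 [1.13, 0.61] ; 106.4 [1.2, 0.45] ; 98.4 [1.25, 0.28] ; 90.4 [1.28, 0.1] ; 82.4 [1.28, -0.08] ; 74.4 [1.26, -0.26] ; 66.4 [1.21, -0.43] ; 58.4 [1.14, -0.59] ; 50.4 [1.04, -0.75] ; 42.4 [0.93, -0.89] ; 34.4 [0.8, -1.01] ; 26.4 [0.65, -1.11] ; 18.4 [0.49, -1.19] ; 10.4 [0.32, -1.24] ; 2.4 [0.14, -1.28] ; -5.6 [-0.04, -1.28] ; -13.6 [-0.21, -1.27] ; -21.6 [-0.39, -1.22] ; -29.6 [-0.55, -1.16] ; -37.6 [-0.71, -1.07] ; -45.6 [-0.85, -0.96] ; -53.6 [-0.98, -0.83] ; -61.6 [-1.08, -0.69] ; -69.6 [-1.17, -0.53] ; -77.6 [-1.23, -0.36] ; -85.6 [-1.27, -0.19] ; -93.6 [-1.28, -0.01] ; -101.6 [-1.27, 0.17] ; -109.6 [-1.24, 0.35] ; -117.6 [-1.18, 0.51] ; -125.6 [-1.09, 0.67] ; -133.6 [-0.99, 0.82] ;
```

Call:
servo_tool:
  commands:
    - {"jaw": 2, "dp": [0, 0, -0.3], "delta_rot": [0, 0, 0]}
    - {"jaw": 2, "dp": [0, 0, 0], "delta_rot": [0, 0, 0]}

```text
clock: 10.7
ee_pos: [0.4514, 0.0907, 0.2471]
tool_rot: [0.006, 0.084, 0.996, -0.0]
force: [-3.9, -2.2, 23.7]
width: 0.287
grasp_force: 62.7
```

Call:
servo_tool:
  commands:
    - {"jaw": 2, "dp": [0, 0, 0.4], "delta_rot": [0, 0, 0]}
    - {"jaw": 2, "dp": [0, 0, 0], "delta_rot": [0, 0, 0]}

```text
clock: 10.95
ee_pos: [0.451, 0.0907, 0.2475]
tool_rot: [0.005, 0.084, 0.996, -0.0]
force: [4.6, -1.6, 7.6]
width: 0.291
grasp_force: 60.5
```

Call:
servo_tool:
  commands:
    - {"jaw": 2, "dp": [0.3, 1.25, 0], "delta_rot": [0, 0, 0]}
    - {"jaw": 2, "dp": [0.47, 1.19, 0], "delta_rot": [0, 0, 0]}
    - {"jaw": 2, "dp": [0.63, 1.12, 0], "delta_rot": [0, 0, 0]}
    - {"jaw": 2, "dp": [0.78, 1.02, 0], "delta_rot": [0, 0, 0]}
    - {"jaw": 2, "dp": [0, 0, 0], "delta_rot": [0, 0, 0]}

```text
clock: 11.58
ee_pos: [0.4733, 0.1374, 0.2475]
tool_rot: [0.006, 0.084, 0.996, 0.001]
force: [4.7, -2.1, 6.2]
width: 0.289
grasp_force: 60.8
```

Call:
servo_tool:
  commands:
    - {"jaw": 2, "dp": [0.92, 0.9, 0], "delta_rot": [0, 0, 0]}
    - {"jaw": 2, "dp": [1.03, 0.76, 0], "delta_rot": [0, 0, 0]}
    - {"jaw": 2, "dp": [1.13, 0.61, 0], "delta_rot": [0, 0, 0]}
    - {"jaw": 2, "dp": [1.2, 0.45, 0], "delta_rot": [0, 0, 0]}
    - {"jaw": 2, "dp": [1.25, 0.28, 0], "delta_rot": [0, 0, 0]}

```text
clock: 12.2
ee_pos: [0.5262, 0.1666, 0.2474]
tool_rot: [0.003, 0.084, 0.996, -0.0]
force: [-4.0, -5.1, 11.7]
width: 0.288
grasp_force: 61.2
```

Call:
servo_tool:
  commands:
    - {"jaw": 2, "dp": [1.28, 0.1, 0], "delta_rot": [0, 0, 0]}
    - {"jaw": 2, "dp": [1.28, -0.08, 0], "delta_rot": [0, 0, 0]}
    - {"jaw": 2, "dp": [1.26, -0.26, 0], "delta_rot": [0, 0, 0]}
    - {"jaw": 2, "dp": [1.21, -0.43, 0], "delta_rot": [0, 0, 0]}
    - {"jaw": 2, "dp": [1.14, -0.59, 0], "delta_rot": [0, 0, 0]}

```text
clock: 12.82
ee_pos: [0.5871, 0.1554, 0.2474]
tool_rot: [0.002, 0.083, 0.997, 0.001]
force: [-5.5, -0.5, 10.1]
width: 0.291
grasp_force: 61.1
```

Call:
servo_tool:
  commands:
    - {"jaw": 2, "dp": [1.04, -0.75, 0], "delta_rot": [0, 0, 0]}
    - {"jaw": 2, "dp": [0.93, -0.89, 0], "delta_rot": [0, 0, 0]}
    - {"jaw": 2, "dp": [0.8, -1.01, 0], "delta_rot": [0, 0, 0]}

```text
clock: 13.2
ee_pos: [0.6153, 0.1298, 0.2474]
tool_rot: [0.002, 0.083, 0.997, 0.002]
force: [-2.6, 3.8, 8.9]
width: 0.286
grasp_force: 61.0
```

Call:
servo_tool:
  commands:
    - {"jaw": 2, "dp": [0.65, -1.11, 0], "delta_rot": [0, 0, 0]}
    - {"jaw": 2, "dp": [0.49, -1.19, 0], "delta_rot": [0, 0, 0]}

```text
clock: 13.45
ee_pos: [0.6273, 0.1071, 0.2475]
tool_rot: [0.003, 0.083, 0.997, 0.002]
force: [-0.3, 5.2, 7.1]
width: 0.285
grasp_force: 60.9
```

Call:
servo_tool:
  commands:
    - {"jaw": 2, "dp": [0.32, -1.24, 0], "delta_rot": [0, 0, 0]}
    - {"jaw": 2, "dp": [0.14, -1.28, 0], "delta_rot": [0, 0, 0]}

```text
clock: 13.7
ee_pos: [0.6326, 0.0818, 0.2475]
tool_rot: [0.004, 0.083, 0.997, 0.002]
force: [2.0, 5.0, 7.5]
width: 0.286
grasp_force: 60.8
```

Call:
servo_tool:
  commands:
    - {"jaw": 2, "dp": [-0.04, -1.28, 0], "delta_rot": [0, 0, 0]}
    - {"jaw": 2, "dp": [-0.21, -1.27, 0], "delta_rot": [0, 0, 0]}

```text
clock: 13.95
ee_pos: [0.6306, 0.0558, 0.2475]
tool_rot: [0.005, 0.083, 0.996, 0.002]
force: [5.2, 3.6, 5.4]
width: 0.29
grasp_force: 60.7
```

Call:
servo_tool:
  commands:
    - {"jaw": 2, "dp": [-0.39, -1.22, 0], "delta_rot": [0, 0, 0]}
    - {"jaw": 2, "dp": [-0.55, -1.16, 0], "delta_rot": [0, 0, 0]}

```text
clock: 14.2
ee_pos: [0.6214, 0.0314, 0.2474]
tool_rot: [0.005, 0.084, 0.996, 0.002]
force: [4.4, 1.8, 6.1]
width: 0.29
grasp_force: 60.7
```

Call:
servo_tool:
  commands:
    - {"jaw": 2, "dp": [-0.71, -1.07, 0], "delta_rot": [0, 0, 0]}
    - {"jaw": 2, "dp": [-0.85, -0.96, 0], "delta_rot": [0, 0, 0]}

```text
clock: 14.45
ee_pos: [0.6059, 0.0107, 0.2475]
tool_rot: [0.006, 0.084, 0.996, 0.001]
force: [3.9, 2.0, 5.4]
width: 0.288
grasp_force: 60.8
```

Call:
servo_tool:
  commands:
    - {"jaw": 2, "dp": [-0.98, -0.83, 0], "delta_rot": [0, 0, 0]}
    - {"jaw": 2, "dp": [-1.08, -0.69, 0], "delta_rot": [0, 0, 0]}

```text
clock: 14.7
ee_pos: [0.5858, -0.0044, 0.2475]
tool_rot: [0.006, 0.084, 0.996, 0.001]
force: [5.6, 2.2, 4.9]
width: 0.29
grasp_force: 60.8
```

Call:
servo_tool:
  commands:
    - {"jaw": 2, "dp": [-1.17, -0.53, 0], "delta_rot": [0, 0, 0]}
    - {"jaw": 2, "dp": [-1.23, -0.36, 0], "delta_rot": [0, 0, 0]}

```text
clock: 14.95
ee_pos: [0.5621, -0.0137, 0.2475]
tool_rot: [0.007, 0.084, 0.996, 0.001]
force: [7.4, 1.6, 4.5]
width: 0.29
grasp_force: 60.7
```

Contact came at about -46° (the thin stack), and the force is rising: 4.2, then 6.0, then 7.5 N. About 20° more.

Call:
servo_tool:
  commands:
    - {"jaw": 2, "dp": [-1.27, -0.19, 0], "delta_rot": [0, 0, 0]}
    - {"jaw": 2, "dp": [-1.28, -0.01, 0], "delta_rot": [0, 0, 0]}

```text
clock: 15.2
ee_pos: [0.5369, -0.0162, 0.2475]
tool_rot: [0.007, 0.084, 0.996, 0.0]
force: [7.9, 0.0, 3.4]
width: 0.29
grasp_force: 60.5
```

Call:
servo_tool:
  commands:
    - {"jaw": 2, "dp": [-0.95, 0.1, 0], "delta_rot": [0, 0, 0]}

```text
clock: 15.32
ee_pos: [0.5273, -0.0153, 0.2475]
tool_rot: [0.007, 0.084, 0.996, 0.0]
force: [7.2, -0.8, 3.6]
width: 0.287
grasp_force: 60.5
```

Call:
servo_tool:
  commands:
    - {"jaw": 2, "dp": [0, 0, 0], "delta_rot": [0, 0, 0]}
    - {"jaw": 2, "dp": [0, 0, 0], "delta_rot": [0, 0, 0]}

```text
clock: 15.58
ee_pos: [0.526, -0.0151, 0.2475]
tool_rot: [0.005, 0.084, 0.996, 0.0]
force: [2.4, -1.0, 6.5]
width: 0.287
grasp_force: 60.8
```

The force is about 8 N against about 4.3 N running free, after 22.5 mm of travel (roughly 4.5 mm of squeeze). I'll let go and rise.

Call:
servo_tool:
  commands:
    - {"jaw": 3.2, "dp": [0, 0, 0], "delta_rot": [0, 0, 0]}
    - {"jaw": 4.5, "dp": [0, 0, 0], "delta_rot": [0, 0, 0]}
    - {"jaw": 6, "dp": [0, 0, 0], "delta_rot": [0, 0, 0]}
    - {"jaw": 6, "dp": [0, 0, 1.5], "delta_rot": [0, 0, 0]}
    - {"jaw": 6, "dp": [0, 0, 3], "delta_rot": [0, 0, 0]}
    - {"jaw": 6, "dp": [0, 0, 4], "delta_rot": [0, 0, 0]}
    - {"jaw": 6, "dp": [0, 0, 4], "delta_rot": [0, 0, 0]}
    - {"jaw": 6, "dp": [-2, 0, 4], "delta_rot": [0, 0, 0]}
    - {"jaw": 6, "dp": [-3, 0, 3], "delta_rot": [0, 0, 0]}
    - {"jaw": 6, "dp": [0, 0, 0], "delta_rot": [0, 0, 0]}

```text
clock: 16.82
ee_pos: [0.4728, -0.0149, 0.4439]
tool_rot: [0.005, 0.084, 0.996, -0.001]
force: [0.4, 0.9, 0.8]
width: 0.698
grasp_force: 0.0
```

Run:
```python
from h import *
a=capture("side")[130:330,190:400,::-1];b=capture("scene")[190:410,210:370,::-1]
H=np.array([.5417-.0157,.0758-.0909,.206])
for n in("side","scene"):print(n,proj(n,H),proj(n,H+[0,0,.088]))
a=cv2.resize(a,(441,420),interpolation=cv2.INTER_CUBIC);b=cv2.resize(b,(305,420),interpolation=cv2.INTER_CUBIC)
cv2.imwrite("pics/f.png",np.hstack([a,b]))
```

```text
side [[276.91396015 229.64794291]] [[274.25181431 188.90210567]]
scene [[348.29467843 278.06771488]] [[350.54002076 247.16826193]]
```

View pics/f.png

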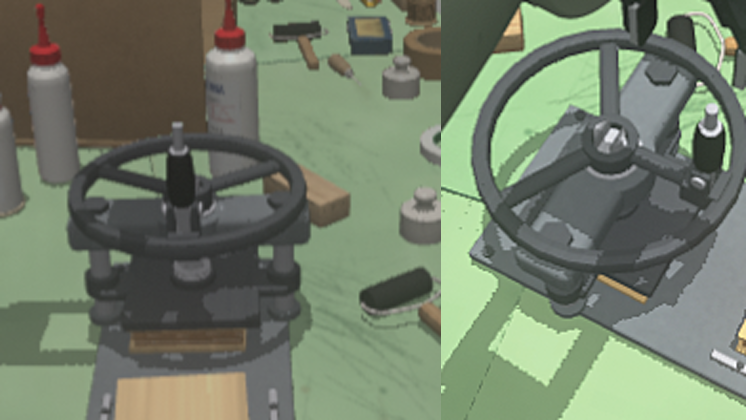

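The nose tip is at side pixel (274.3,189.0), which matches the prediction for a handle home and upright (274.3,188.9). The platen rests on the stack, and the waiting stack and the visible roller and block look in place.

```bash
python3 -c "
from bench import *
print(hand_in())"
```

```text
the job is handed in; nothing more can be done
None
```

The job is handed in: the handle is upright and latched, and I cranked the wheel about 270° clockwise (22.5 mm of travel). Crank force rose from about 4.3 N to about 8 N, an estimated 4.5 mm of squeeze on the thin stack; the arm is clear, and the last pictures show nothing disturbed.

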